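# Put the paste tins away in the ventilated store

### The job

Put every small paste tin on the bench away in the ventilated store: move the beech block off the store's door onto the rubber mat, pull the bifold door open by its handle until both panels are folded up at the left-hand end, and stand all the tins upright on the floor inside. Then fold the door shut again so that it lies flat, and only then flip the fan's toggle switch over to the back to start the fan. The jar of bolts stays where it is.

Things in the scene. Friction and masses are not known exactly. Their poses are not given: they have to be found in the camera images.
- store: Ventilated store: fixed low grey steel box, 145 (x) x 300 (y) x 93 mm, its own y to the left, louvred front (-x) to the robot. Origin: centre of its underside. A bifold door of two 130 x 140 x 8 mm panels lies flat on top, side by side along y, top faces 86 mm up, between tracks 93 mm high. At its right (-y) end is the fan-switch housing, 100 x 70 x 58 mm, centred at (0, -186) mm.
- bay (a point): Centre of the store's inner floor, 8 mm above the bench; axes as the store's. Clear inside: 125 (x) x 280 (y) mm, up to the rim at 78 mm (tracks at front and back to 93 mm). The folded-open panels stand over the left (+y) 45 mm of the opening, up to 150 mm above the rim.
- door (a joint): Angle of the left door panel: 0 = shut flat, 1.42 = fully folded open. The left panel turns up about door_hinge; the right panel is hinged to it in the middle and its far edge runs left along the tracks, so both rise to a peak as the door folds. A stiff hinge holds the door wherever it is left; moving it takes about 5 N at the handle.
- door_hinge (a point): Midpoint of the left panel's hinge axis, which runs along the store's x; at (0, 140, 78) mm in the store's frame.
- door_handle (a point): Centre of the handle, a round black bar 12 mm thick, 96 mm long, along the store's x, on two posts 80 mm apart fixed to the left panel near the middle joint. Door shut: 120 mm right (-y) of door_hinge and 50 mm above it, 42 mm over the panel's face. It circles about door_hinge with the panel, up and over to the left, and may turn between the fingers.
- fan_switch (a joint): Toggle bat of the fan switch: -0.4 = off, leaning to the front (-x of the store, toward the robot), +0.4 = on, leaning to the back (+x). An over-centre mechanism snaps it to whichever side of 0 it is on; about 1 N at the tip moves it.
- switch_tip (a point): Tip of the steel toggle bat, 52 mm long, about 11 mm thick. Its pivot is at (0, -188, 64) mm in the store's frame, so the upright bat would reach 116 mm above the bench.
- mat: Flat black rubber mat fixed on the bench, 150 (x) x 85 (y) x 4 mm, between the toggle clamp on a plywood board (about 200 x 150 mm, up to 150 mm high, centred near x 0.47, y -0.19) and the bench vice (146 mm high, right of y -0.43). Origin: centre of its underside.
- block: Beech sanding block, 52 (x) x 110 (y) x 42 mm, origin at the centre of its underside. It lies on the right-hand panel of the shut door, its length roughly along the store's y.
- tin0: Small green paste tin, a closed round tin 54 mm in diameter, 61 mm high, 0.16 kg, upright on the bench. Origin: centre of its underside, z up. Two or three of the tins tin0 to tin2 are there; a missing one is None.
- tin1: Another tin like tin0. (The shut wooden box that stands on the bench, 95 mm high, 150 x 195 mm, centred near x 0.32, y 0.13, has no part in the job.)
- tin2: Another tin like tin0.
- jar: Brown glass jar of bolts with a tin lid, 63 mm in diameter, 79 mm high; it stands among the tins and stays on the bench. Origin: centre of its underside.
Things that resemble listed ones, but are neither listed nor needed, are in the scene too. What is shaped like the tin0 but turquoise is not meant.

How it is judged:
By the outcome, as a careful person would: the job done as asked, in the order asked, and still so for the second after the job is handed in, with the robot touching nothing.
Of tin0, tin1, tin2 only 2 to 3 are there at a start; the rules pass over those that are not, and their reading is None.
At some moment in a run one of tin0, tin1, tin2 may be knocked a few centimetres aside while the robot is not near it.
It also fails if it takes over 192 s, if anything falls off the work surface, if the arm or the gripper's body presses on something with over 40 N, if the wrist force passes 120 N, or if a joint passes its speed limit or range.

### The arm

A 7-joint arm with a two-finger parallel gripper is mounted at the origin on the work surface; the furniture and walls round the work are solid. World frame = base frame: x ahead of the robot, y to its left, z up, the work surface at z = 0. Lengths are in m, angles in rad, forces in N, time in s.
With the tool pointing down it reaches from about 0.4 to 0.875 m from the base axis. Payload 19.3 kg.
Tool frame: the origin (TCP) lies midway between the tips of the shut fingers; the grasp point (between the pads) lies 19 mm behind it; z points along the fingers, y is the line along which they close (so a half turn about z gives the same grasp; the last joint's range is limited). The gripper opens to 85 mm and grips with 20 to 120 N. Pads are 22 mm wide; open, the fingers measure 114 mm over their backs; the gripper's body (76 mm by 85 mm) begins 54 mm behind the grasp point. The pads swing forward as they close: fully open they stand 13 mm farther back than shut.
Start: joints at [1.043, 0.521, -0.036, 1.599, 0.021, 1.021, -0.113], TCP at [0.276, -0.561, 0.231] pointing down, gripper open.
Joint ranges: [-2.91, 2.91], [-0.3, 2.13], [-1.5, 1.42], [0.17, 2.43], [-1.26, 4.41], [0.16, 1.93], [-2.52, 2.52]. Speed limits (rad/s): [1.89, 1.89, 2.39, 2.39, 3.01, 3.01, 3.01].

### API

Orientations are given as a rotation vector (axis times angle).
In Python, from workcell import sense, grab_frame, get_calibration, arm, spot_in gives the robot as it stands.
- The arm moves only by the shell command python3 -m jog 'ROWS' [FORCE]. ROWS is JSON, a list that holds one entry, the list of rows, each a list of 5 numbers: the gripper command: -1 is shut, 1 is fully open, values between are in proportion, then the shift along the tool's x, y, z in m, then the turn about the tool's z in degrees. In form: [[[gripper, dx, dy, dz, spin], ...]]. A call has 1 to 10 rows; each row shifts and turns the commanded pose from where the row before left it, along the tool's axes as they then stand; what a row does not reach is not made up. A row lasts 1/12 s, in which the tool goes at most 41.7 mm and 7.16 degrees, less where a joint would pass 70% of its speed; a pose out of reach is approached as far as the arm can. A call with a gripper value outside its range is refused whole. The fingers move at their own pace and stop on an object; FORCE is the grip in N (left out, the last holds). Time passes only in rows, so rows that do not move let the fingers close. It gives the time, the measured TCP pose, the force, the opening and the grip force at its end, in the units of the state.
- sense(): the state, without advancing time (a new reading comes with each control period).
- grab_frame(name): name is "scene" or "top"; returns the picture (420x560x3 uint8, blue, green, red); there is no depth.
- get_calibration(name): a dict with "camera_matrix" (3x3 intrinsics, pixels), "position" and "rotation" of the camera in the world. Camera axes: x right, y up, looking along -z (the intrinsics and any distortion apply to the point x, -y, -z); pixel columns grow to the right and rows downward; lengths in m; the calibration is good to about 2 mm. A picture is of the moment at which its call begins. get_calibration takes no time and is no camera call.
- arm.finish_job(): hands the job in; it is judged then, once.
Trained networks look in the newest picture that a camera, given by its name, has taken for a name from the list of things; names that differ only in an ending like _2 or _b are one class to them, and where a whole thing is asked for, a point or a joint stands for the part that bears it (a point fixed in the world has none). Each returns a list of dicts, best first, with "score" (0 to 1); they miss things now and then, are a little off and sometimes report something else, mostly with a low value. They report only what shows in the picture. A call takes as long as a camera call. They do not tell look-alikes from the thing itself.
- spot_in(thing, camera): "point" ([x, y, z] in m, in world coordinates, good to about 4 mm: the middle of the surface that is visible of it).
The state is a dict: "t": time; "joint_positions": joint angles; "qd": joint speeds; "joint_efforts": joint torques, N m; "tool_pos": TCP position; "tool_rot": TCP orientation; "wrist_force": force on the tool from outside, world axes, zero at the start; "wrist_torque": the same for the moment, N m; "gripper_width": opening from 0.0 (shut) to 1.0 (fully open); "finger_force": force on a finger pad.
Only numpy, scipy, OpenCV 4.12 (cv2) and the standard library are available. Lean on these libraries where they do the work, as an engineer would, in place of code of your own. Each camera call takes 0.05 s, during which the arm holds its last target. There are 200 camera calls.

## Working session

There is one attempt and no reset: what is moved stays moved. The work goes in short steps, Python scripts to look and compute and a shell command to move; the robot and the scene stay as the last step left them, time stands still between calls to the robot, and variables do not carry over. Pictures are saved under pics/ and viewed, at most 14 in all, crops included, and the job is handed in when it is done.

```bash
mkdir -p pics; ls; cat > h.py <<'E'
import numpy as np, cv2
from workcell import sense, grab_frame, get_calibration, arm, spot_in
def pix(cam,p):
    c=get_calibration(cam);K=np.array(c["camera_matrix"]);R=np.array(c["rotation"]);t=np.array(c["position"])
    q=R.T@(np.array(p)-t);q=np.array([q[0],-q[1],-q[2]]);u=K@q;return u[:2]/u[2]
def ray(cam,u,v,z):
    c=get_calibration(cam);K=np.array(c["camera_matrix"]);R=np.array(c["rotation"]);t=np.array(c["position"])
    d=np.linalg.inv(K)@[u,v,1];d=R@np.array([d[0],-d[1],-d[2]]);return t+d*(z-t[2])/d[2]
E
python3 - <<'E'
from h import *
for c in("scene","top"):
    cv2.imwrite(f"pics/{c}0.png",grab_frame(c)); k=get_calibration(c); print(c,{a:np.round(b,3).tolist() if not isinstance(b,str) else b for a,b in k.items()})
    for n in("store","block","mat","tin0","jar","door_handle","switch_tip"):
        print(n,[(np.round(d["point"],3).tolist(),round(d["score"],2),pix(c,d["point"]).round().tolist()) for d in spot_in(n,c)])
s=sense();print({k:np.round(v,3).tolist() for k,v in s.items()})
E
```

```text
pics
scene {'camera_matrix': [[469.925, 0.0, 284.205], [0.0, 469.925, 204.493], [0.0, 0.0, 1.0]], 'position': [-0.542, 0.327, 1.397], 'rotation': [0.474, -0.655, -1.855]}Traceback (most recent call last):
  File "<stdin>", line 5, in <module>
  File "h.py", line 5, in pix
    q=R.T@(np.array(p)-t);q=np.array([q[0],-q[1],-q[2]]);u=K@q;return u[:2]/u[2]
                                      ~^^^
IndexError: invalid index to scalar variable.
```

```bash
sed -i 's/R=np.array(c\["rotation"\])/R=cv2.Rodrigues(np.array(c["rotation"],float))[0]/' h.py
python3 - <<'E'
from h import *
for c in("scene","top"):
    im=grab_frame(c);cv2.imwrite(f"pics/{c}0.png",im); k=get_calibration(c); print(c,list(k),np.round(k["position"],3))
    for n in("store","block","mat","tin0","jar","door_handle","switch_tip"):
        print(n,[(np.round(d["point"],3).tolist(),round(d["score"],2),pix(c,d["point"]).round().tolist()) for d in spot_in(n,c)])
s=sense();print({k:np.round(v,3).tolist() for k,v in s.items()})
E
```

```text
scene ['camera_matrix', 'position', 'rotation'] [-0.542  0.327  1.397]
store [([0.492, 0.273, 0.086], 0.58, [199.0, 228.0])]
block [([0.516, 0.179, 0.128], 0.93, [221.0, 207.0])]
mat [([0.54, -0.334, 0.005], 0.68, [348.0, 185.0]), ([0.52, 0.301, 0.086], 0.29, [189.0, 224.0])]
tin0 [([0.548, -0.063, 0.061], 0.68, [283.0, 194.0]), ([0.329, 0.321, 0.058], 0.59, [199.0, 274.0])]
jar [([0.411, -0.029, 0.062], 0.66, [288.0, 223.0])]
door_handle [([0.518, 0.302, 0.086], 0.73, [189.0, 224.0])]
switch_tip [([0.485, 0.272, 0.085], 0.28, [200.0, 229.0])]
top ['camera_matrix', 'position', 'rotation'] [ 0.39  -0.062  1.183]
store [([0.522, 0.263, 0.09], 0.92, [168.0, 199.0])]
block [([0.525, 0.179, 0.125], 0.55, [194.0, 195.0])]
mat [([0.492, -0.351, 0.002], 0.8, [378.0, 205.0])]
tin0 [([0.347, -0.288, 0.06], 0.9, [363.0, 255.0]), ([0.506, -0.46, 0.057], 0.86, [420.0, 198.0]), ([0.345, 0.31, 0.059], 0.85, [155.0, 261.0]), ([0.583, -0.499, 0.058], 0.77, [432.0, 171.0]), ([0.553, -0.062, 0.06], 0.6, [282.0, 186.0])]
jar [([0.428, -0.031, 0.077], 0.84, [272.0, 229.0])]
door_handle [([0.527, 0.286, 0.082], 0.96, [161.0, 198.0])]
switch_tip [([0.425, -0.033, 0.074], 0.32, [273.0, 230.0])]
{'t': 0.9, 'joint_positions': [1.043, 0.521, -0.036, 1.599, 0.021, 1.021, -0.113], 'qd': [0.0, -0.002, 0.0, 0.0, -0.0, 0.001, 0.001], 'joint_efforts': [-0.0, -92.683, 1.977, -37.024, 0.018, 0.002, 0.0], 'tool_pos': [0.276, -0.561, 0.231], 'tool_rot': [-3.06, -0.713, 0.0], 'wrist_force': [-0.503, -0.117, -0.397], 'wrist_torque': [0.027, 0.054, -0.002], 'finger_force': 0.0, 'gripper_width': 1.004}
```

View pics/scene0.png

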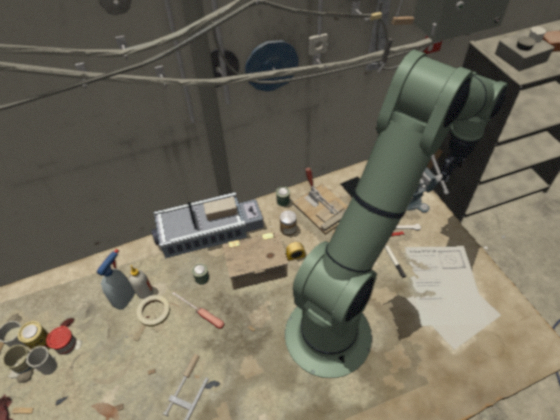

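View pics/top0.png

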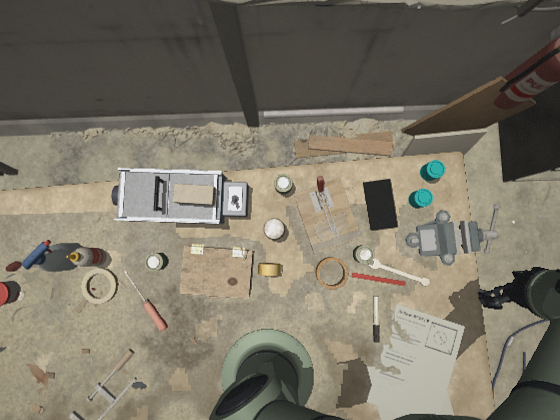

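```bash
python3 - <<'E'
import cv2,numpy as np
im=cv2.imread("pics/top0.png")
a=cv2.resize(im[160:230,105:261],None,fx=5,fy=5,interpolation=cv2.INTER_CUBIC)
t=[cv2.resize(im[v-20:v+20,u-20:u+20],(156,200),interpolation=cv2.INTER_CUBIC) for u,v in((284,185),(155,261),(364,255),(274,229),(422,198))]
b=np.hstack(t); W=800
pad=lambda x:cv2.copyMakeBorder(x,0,0,0,W-x.shape[1],cv2.BORDER_CONSTANT)
cv2.imwrite("pics/crop0.png",np.vstack([pad(a),pad(b)]))
E
```

```text
(no output)
```

View pics/crop0.png

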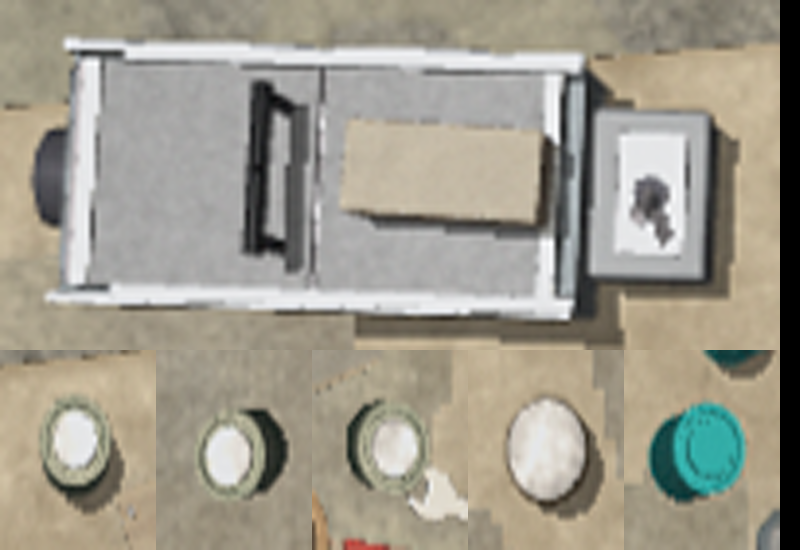

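```bash
cat >> h.py <<'E'
def cp(x,y): return (x+.5)/5-.5+105,(y+.5)/5-.5+160
E
python3 - <<'E'
from h import *
A=np.array([[72.5,150],[72.5,-150],[-72.5,-150],[-72.5,150]])/1e3
B=np.array([ray("top",*cp(*p),.093)[:2] for p in((66,40),(585,57),(572,318),(47,300))])
print(B.round(4),np.linalg.norm(B-np.roll(B,1,0),axis=1).round(3))
a=A[:,0]+1j*A[:,1];b=B[:,0]+1j*B[:,1];z=np.vdot(a,b-b.mean());th=np.angle(z);o=b.mean();print("yaw",np.degrees(th),"o",o)
w=lambda x,y:(lambda q:np.round([q.real,q.imag],4))(o+(x+1j*y)*np.exp(1j*th))
print("residual",np.abs(o+a*np.exp(1j*th)-b).round(4))
print("handle pred",w(0,.02)," meas",[ray("top",*cp(*p),.134).round(4) for p in((262,82),(252,253))])
print("switch base",w(0,-.188),"housing meas",[ray("top",*cp(*p),.058).round(4) for p in((594,110),(710,112),(708,278),(588,276))])
print("tip pred",w(-.0203,-.188))
print("block top corners",[ray("top",*cp(*p),.128).round(4) for p in((347,118),(541,132),(532,222),(342,210))])
print("mat",[ray("top",u,v,.004).round(3) for u,v in((363,181),(391,179),(397,229),(372,231))])
im=cv2.imread("pics/top0.png")
for n,u,v in(("tA",284,185),("tB",155,261),("tC",364,255),("jar",274,229)):
    print(n,ray("top",u,v,.061 if n!="jar" else .079).round(3))
E
```

```text
[[0.616  0.4051]
 [0.5965 0.1077]
 [0.4482 0.1176]
 [0.4673 0.4151]] [0.149 0.298 0.149 0.298]
yaw -3.73139312610248 o (0.5319893517141704+0.2613608531910179j)
residual [0.0022 0.0021 0.002  0.0022]
handle pred [0.5333 0.2813]  meas [array([0.5806, 0.2791, 0.134 ]), array([0.4867, 0.2849, 0.134 ])]
switch base [0.5198 0.0738] housing meas [array([0.5715, 0.1084, 0.058 ]), array([0.5682, 0.0405, 0.058 ]), array([0.471 , 0.0438, 0.058 ]), array([0.4742, 0.1136, 0.058 ])]
tip pred [0.4995 0.0751]
block top corners [array([0.5602, 0.2341, 0.128 ]), array([0.549 , 0.1272, 0.128 ]), array([0.4995, 0.1329, 0.128 ]), array([0.5094, 0.2372, 0.128 ])]
mat [array([ 0.568, -0.31 ,  0.004]), array([ 0.572, -0.395,  0.004]), array([ 0.419, -0.405,  0.004]), array([ 0.416, -0.33 ,  0.004])]
tA [ 0.555 -0.069  0.061]
tB [0.347 0.309 0.061]
tC [ 0.347 -0.291  0.061]
jar [ 0.428 -0.036  0.079]
```

```bash
cat >> h.py <<'E'
O=np.array([.532,.2614]);TH=np.radians(-3.73)
def w(x,y): c,s=np.cos(TH),np.sin(TH);return O+[c*x-s*y,s*x+c*y]
def plan(*wps):
    """waypoints (x,y,z,yaw of tool y in deg); prints tool-frame shift then spin, and rows needed"""
    s=sense();p=np.array(s["tool_pos"]);R=cv2.Rodrigues(np.array(s["tool_rot"],float))[0]
    print("t",round(s["t"],1),"p",p.round(4),"zax",R[:,2].round(3),"F",np.round(s["wrist_force"],1),"w",round(s["gripper_width"],3),"ff",round(s["finger_force"],1),"q",np.round(s["joint_positions"],2))
    yaw=np.degrees(np.arctan2(R[1,1],R[0,1]));print("yaw",yaw.round(1))
    for x,y,z,a in wps:
        a=yaw if a is None else a
        c,n=np.cos(np.radians(yaw)),np.sin(np.radians(yaw));d=np.array([x,y,z])-p
        t=np.array([-n*d[0]+c*d[1], c*d[0]+n*d[1], -d[2]])  # tool x is yaw+90, tool y is yaw, tool z down
        sp=-((a-yaw+180)%360-180)
        print("shift mm",(t*1e3).round(1),"rows",round(np.linalg.norm(t)/.0417,1),"| spin",round(sp,1),"rows",round(abs(sp)/7.16,1));p=np.array([x,y,z]);yaw=a
E
python3 - <<'E'
from h import *
im=cv2.imread("pics/top0.png");g=im.max(2);m=((g<45)*255).astype(np.uint8);m[:,:355]=0;m[:,400:]=0;m[:172]=0;m[236:]=0
n,l,st,ce=cv2.connectedComponentsWithStats(m);i=1+st[1:,4].argmax();print(st[i],ce[i])
q=cv2.boxPoints(cv2.minAreaRect(np.argwhere(l==i)[:,::-1].astype(np.float32)))
print([ray("top",*p,.004).round(3) for p in q],ray("top",*ce[i],.004))
plan((.276,-.561,.29,None),(.528,.182,.29,None),(.528,.182,.29,-5.7),(.528,.182,.092,-5.7))
E
```

```text
[ 363  179   34   51 1267] [379.73401736 204.31491713]
[array([ 0.563, -0.309,  0.004]), array([ 0.574, -0.389,  0.004]), array([ 0.429, -0.405,  0.004]), array([ 0.418, -0.325,  0.004])] [ 0.4956114  -0.35689129  0.004     ]
t 0.9 p [ 0.2762 -0.5607  0.2313] zax [-0.  0. -1.] F [-0.5 -0.1 -0.4] w 1.004 ff 0.0 q [ 1.04  0.52 -0.04  1.6   0.02  1.02 -0.11]
yaw -63.8
shift mm [ -0.3   0.2 -58.7] rows 1.4 | spin -0.0 rows 0.0
shift mm [ 554.4 -555.1   -0. ] rows 18.8 | spin -0.0 rows 0.0
shift mm [ 0.  0. -0.] rows 0.0 | spin -58.1 rows 8.1
shift mm [  0.   0. 198.] rows 4.7 | spin -0.0 rows 0.0
```

```bash
python3 -m jog '[[[1,0,0,-0.03,0],[1,0,0,-0.0287,0],[1,0.0231,-0.0231,0,0],[1,0.0231,-0.0231,0,0],[1,0.0231,-0.0231,0,0],[1,0.0231,-0.0231,0,0],[1,0.0231,-0.0231,0,0],[1,0.0231,-0.0231,0,0],[1,0.0231,-0.0231,0,0],[1,0.0231,-0.0231,0,0]]]' 40
python3 -m jog '[[[1,0.0231,-0.0231,0,0],[1,0.0231,-0.0231,0,0],[1,0.0231,-0.0231,0,0],[1,0.0231,-0.0231,0,0],[1,0.0231,-0.0231,0,0],[1,0.0231,-0.0231,0,0],[1,0.0231,-0.0231,0,0],[1,0.0231,-0.0231,0,0],[1,0.0231,-0.0231,0,0],[1,0.0231,-0.0231,0,0]]]'
python3 -m jog '[[[0.6,0.0231,-0.0231,0,0],[0.6,0.0231,-0.0231,0,0],[0.6,0.0231,-0.0231,0,0],[0.6,0.0231,-0.0231,0,0],[0.6,0.0231,-0.0231,0,0],[0.6,0.0231,-0.0231,0,0],[0.6,0,0,0,-7],[0.6,0,0,0,-7],[0.6,0,0,0,-7],[0.6,0,0,0,-7]]]'
python3 -m jog '[[[0.6,0,0,0,-7],[0.6,0,0,0,-7],[0.6,0,0,0,-7],[0.6,0,0,0,-7],[0.6,0,0,0,-2.1],[0.6,0,0,0,0],[0.6,0,0,0,0]]]'
python3 -c "
from h import *
plan((.528,.182,.15,-5.7),(.528,.182,.092,-5.7))"
```

```text
t: 1.73
tool_pos: [0.3605, -0.3117, 0.2902]
tool_rot: [3.059, 0.713, 0.0]
wrist_force: [0.5, -0.4, 0.7]
gripper_width: 1.002
finger_force: 0.0
t: 2.57
tool_pos: [0.4657, -0.0023, 0.2903]
tool_rot: [3.059, 0.713, 0.001]
wrist_force: [1.2, -1.4, 0.9]
gripper_width: 0.998
finger_force: 0.0
t: 3.4
tool_pos: [0.5285, 0.1819, 0.2899]
tool_rot: [2.792, 1.441, -0.0]
wrist_force: [1.3, -0.8, -0.4]
gripper_width: 0.798
finger_force: 0.0
t: 3.98
tool_pos: [0.5286, 0.1815, 0.29]
tool_rot: [-2.331, -2.106, -0.0]
wrist_force: [-1.3, 0.8, -0.3]
gripper_width: 0.804
finger_force: 0.0
t 4.0 p [0.5286 0.1815 0.29  ] zax [-0.  0. -1.] F [-1.3  0.8 -0.3] w 0.804 ff 0.0 q [ 0.05  0.42 -0.66  1.68  0.28  1.14 -0.79]
yaw -5.8
shift mm [  0.4  -0.6 140. ] rows 3.4 | spin -0.1 rows 0.0
shift mm [ 0.  0. 58.] rows 1.4 | spin -0.0 rows 0.0
```

```bash
python3 -m jog '[[[0.6,0,0,0.035,0],[0.6,0,0,0.035,0],[0.6,0,0,0.035,0],[0.6,0,0,0.035,0],[0.6,0,0,0.02,0],[0.6,0,0,0.02,0],[0.6,0,0,0.018,0],[0.6,0,0,0,0],[-1,0,0,0,0],[-1,0,0,0,0]]]' 50
python3 -m jog '[[[-1,0,0,0,0],[-1,0,0,0,0],[-1,0,0,0,0],[-1,0,0,0,0],[-1,0,0,0,0],[-1,0,0,-0.02,0],[-1,0,0,-0.03,0],[-1,0,0,-0.04,0],[-1,0,0,-0.04,0],[-1,0,0,0,0]]]'
python3 -c "
from h import *
plan((.528,.182,.25,None),(.496,-.357,.25,-83.5),(.496,-.357,.012,-83.5))"
```

```text
t: 4.82
tool_pos: [0.529, 0.182, 0.0931]
tool_rot: [2.329, 2.108, 0.002]
wrist_force: [-0.2, -0.2, -1.5]
gripper_width: 0.602
finger_force: 54.6
t: 5.65
tool_pos: [0.5307, 0.1832, 0.2291]
tool_rot: [2.326, 2.106, 0.013]
wrist_force: [1.3, 0.6, -1.9]
gripper_width: 0.601
finger_force: 54.8
t 5.7 p [0.5307 0.1832 0.2291] zax [ 0.008  0.003 -1.   ] F [ 1.3  0.6 -1.9] w 0.601 ff 54.8 q [ 0.03  0.48 -0.64  1.76  0.34  1.01 -0.84]
yaw -5.7
shift mm [ -1.5  -2.6 -20.9] rows 0.5 | spin -0.0 rows 0.0
shift mm [-539.5   21.5   -0. ] rows 12.9 | spin 77.8 rows 10.9
shift mm [  0.   0. 238.] rows 5.7 | spin -0.0 rows 0.0
```

```bash
python3 -m jog '[[[-1,-0.02,0.001,-0.01,0],[-1,-0.034,0.001,-0.01,0],[-1,-0.034,0.0013,0,0],[-1,-0.034,0.0013,0,0],[-1,-0.034,0.0013,0,0],[-1,-0.034,0.0013,0,0],[-1,-0.034,0.0013,0,0],[-1,-0.034,0.0013,0,0],[-1,-0.034,0.0013,0,0],[-1,-0.034,0.0013,0,0]]]'
python3 -m jog '[[[-1,-0.034,0.0013,0,0],[-1,-0.034,0.0013,0,0],[-1,-0.034,0.0013,0,0],[-1,-0.034,0.0013,0,0],[-1,-0.034,0.0013,0,0],[-1,-0.034,0.0013,0,0],[-1,-0.01,0.001,0,0],[-1,0,0,0,0],[-1,0,0,0,7],[-1,0,0,0,7]]]'
python3 -m jog '[[[-1,0,0,0,7],[-1,0,0,0,7],[-1,0,0,0,7],[-1,0,0,0,7],[-1,0,0,0,7],[-1,0,0,0,7],[-1,0,0,0,7],[-1,0,0,0,7],[-1,0,0,0,7],[-1,0,0,0,0.8]]]'
python3 -m jog '[[[-1,0,0,0,0],[-1,0,0,0,0]]]'
python3 -c "
from h import *
plan((.496,-.357,.06,-83.5),(.496,-.357,.012,-83.5))"
```

```text
t: 6.48
tool_pos: [0.5081, -0.1457, 0.2422]
tool_rot: [2.329, 2.108, 0.0]
wrist_force: [0.4, -0.3, -2.0]
gripper_width: 0.604
finger_force: 54.6
t: 7.32
tool_pos: [0.4962, -0.3572, 0.2419]
tool_rot: [-2.572, -1.802, -0.001]
wrist_force: [-0.5, 0.1, -2.3]
gripper_width: 0.603
finger_force: 54.7
t: 8.15
tool_pos: [0.4965, -0.3568, 0.2421]
tool_rot: [-3.137, -0.17, -0.0]
wrist_force: [-0.1, 1.2, -1.3]
gripper_width: 0.602
finger_force: 54.7
t: 8.32
tool_pos: [0.4964, -0.3572, 0.2421]
tool_rot: [-3.136, -0.186, -0.0]
wrist_force: [0.7, -0.3, -1.4]
gripper_width: 0.601
finger_force: 54.7
t 8.3 p [ 0.4964 -0.3572  0.2421] zax [ 0.  0. -1.] F [ 0.7 -0.3 -1.4] w 0.601 ff 54.7 q [ 0.66  0.49 -0.2   1.62  0.11  1.04 -1.02]
yaw -83.2
shift mm [ -0.4  -0.3 182.1] rows 4.4 | spin 0.3 rows 0.0
shift mm [ 0.  0. 48.] rows 1.2 | spin -0.0 rows 0.0
```

```bash
python3 -m jog '[[[-1,0,0,0.035,0],[-1,0,0,0.04,0],[-1,0,0,0.04,0],[-1,0,0,0.04,0],[-1,0,0,0.035,0],[-1,0,0,0.02,0],[-1,0,0,0.01,0],[-1,0,0,0.005,0],[-1,0,0,0,0],[-1,0,0,0,0]]]'
python3 -m jog '[[[-1,0,0,0.005,0],[-1,0,0,0,0]]]'
```

```text
t: 9.15
tool_pos: [0.4969, -0.3582, 0.0183]
tool_rot: [3.136, 0.18, 0.002]
wrist_force: [0.7, -0.5, -1.6]
gripper_width: 0.604
finger_force: 54.5
t: 9.32
tool_pos: [0.4966, -0.358, 0.0126]
tool_rot: [3.136, 0.179, 0.002]
wrist_force: [-0.6, 1.1, -2.1]
gripper_width: 0.604
finger_force: 54.5
```

```bash
python3 -m jog '[[[-1,0,0,0.002,0],[0.6,0,0,0,0],[0.6,0,0,0,0],[0.6,0,0,0,0],[0.6,0,0,-0.02,0],[0.6,0,0,-0.04,0],[0.6,0,0,-0.04,0],[0.6,0,0,-0.04,0],[0.6,0,0,-0.04,0],[0.6,0,0,-0.04,0]]]'
python3 -m jog '[[[0.6,0,0,-0.03,0],[0.6,0,0,0,0]]]'
python3 - <<'E'
from h import *
x,y=w(0,.02)
plan((x,y,.26,None),(x,y,.26,86.3),(x,y,.109,86.3))
a=np.radians(157.4)-np.linspace(0,1.42,13);P=np.c_[130*np.cos(a),-130*np.sin(a)];print(np.diff(P,axis=0).round(1).tolist())
im=grab_frame("top");cv2.imwrite("pics/mat.png",cv2.resize(im[165:245,340:440],None,fx=5,fy=5,interpolation=cv2.INTER_CUBIC))
E
```

```text
t: 10.15
tool_pos: [0.4959, -0.3576, 0.2324]
tool_rot: [3.136, 0.179, 0.001]
wrist_force: [-0.0, -0.4, -0.3]
gripper_width: 0.804
finger_force: 0.0
t: 10.32
tool_pos: [0.4981, -0.3589, 0.2667]
tool_rot: [3.131, 0.178, 0.011]
wrist_force: [0.9, -0.9, 0.0]
gripper_width: 0.801
finger_force: 0.0
t 10.3 p [ 0.4981 -0.3589  0.2667] zax [ 0.007 -0.005 -1.   ] F [ 0.9 -0.9  0. ] w 0.801 ff 0.0 q [ 0.67  0.47 -0.2   1.59  0.1   1.08 -1.02]
yaw -83.5
shift mm [ 107.5 -632.2    6.7] rows 15.4 | spin -0.0 rows 0.0
shift mm [ 0.  0. -0.] rows 0.0 | spin -169.8 rows 23.7
shift mm [  0.   0. 151.] rows 3.6 | spin -0.0 rows 0.0
[[6.7, -13.8], [8.3, -12.9], [9.8, -11.9], [11.1, -10.6], [12.3, -9.2], [13.3, -7.7], [14.1, -6.1], [14.7, -4.4], [15.2, -2.6], [15.4, -0.8], [15.3, 1.0], [15.1, 2.8]]
```

View pics/mat.png

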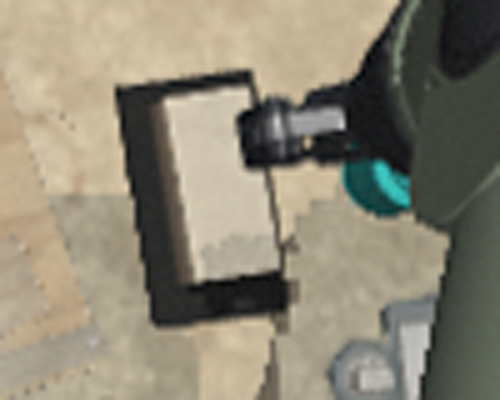

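```bash
python3 -m jog '[[[0.6,0.006,-0.0351,0,0],[0.6,0.006,-0.0351,0,0],[0.6,0.006,-0.0351,0,0],[0.6,0.006,-0.0351,0,0],[0.6,0.006,-0.0351,0,0],[0.6,0.006,-0.0351,0,0],[0.6,0.006,-0.0351,0,0],[0.6,0.006,-0.0351,0,0],[0.6,0.006,-0.0351,0,0],[0.6,0.006,-0.0351,0,0]]]'
python3 -m jog '[[[0.6,0.006,-0.0351,0,0],[0.6,0.006,-0.0351,0,0],[0.6,0.006,-0.0351,0,0],[0.6,0.006,-0.0351,0,0],[0.6,0.006,-0.0351,0,0],[0.6,0.006,-0.0351,0,0],[0.6,0.006,-0.0351,0,0],[0.6,0.006,-0.0351,0,0],[0.6,0,0,0,-7],[0.6,0,0,0,-7]]]'
python3 -m jog '[[[0.2,0,0,0,-7],[0.2,0,0,0,-7],[0.2,0,0,0,-7],[0.2,0,0,0,-7],[0.2,0,0,0,-7],[0.2,0,0,0,-7],[0.2,0,0,0,-7],[0.2,0,0,0,-7],[0.2,0,0,0,-7],[0.2,0,0,0,-7]]]'
python3 -m jog '[[[0.2,0,0,0,-7],[0.2,0,0,0,-7],[0.2,0,0,0,-7],[0.2,0,0,0,-7],[0.2,0,0,0,-7],[0.2,0,0,0,-7],[0.2,0,0,0,-7],[0.2,0,0,0,-7],[0.2,0,0,0,-7],[0.2,0,0,0,-7]]]'
python3 -m jog '[[[0.2,0,0,0,-7],[0.2,0,0,0,-7],[0.2,0,0,0,-1.8],[0.2,0,0,0,0],[0.2,0,0,0,0]]]'
python3 -c "
from h import *
x,y=w(0,.02)
plan((x,y,.16,86.3),(x,y,.109,86.3))"
```

```text
t: 11.2
tool_pos: [0.5153, -0.0006, 0.2593]
tool_rot: [3.136, 0.179, -0.002]
wrist_force: [0.7, 0.3, -0.3]
gripper_width: 0.807
finger_force: 0.0
t: 12.03
tool_pos: [0.5304, 0.2848, 0.2587]
tool_rot: [-3.088, -0.573, 0.003]
wrist_force: [0.1, -1.9, -0.1]
gripper_width: 0.803
finger_force: 0.0
t: 12.87
tool_pos: [0.5314, 0.282, 0.259]
tool_rot: [-2.204, -2.238, 0.002]
wrist_force: [-0.2, 0.3, 0.1]
gripper_width: 0.598
finger_force: 0.0
t: 13.7
tool_pos: [0.5314, 0.282, 0.2591]
tool_rot: [-0.521, -3.097, 0.001]
wrist_force: [-0.4, -0.3, 0.3]
gripper_width: 0.597
finger_force: 0.0
t: 14.12
tool_pos: [0.5315, 0.282, 0.2593]
tool_rot: [-0.103, -3.139, 0.0]
wrist_force: [-0.6, -0.1, 0.4]
gripper_width: 0.601
finger_force: 0.0
t 14.1 p [0.5315 0.282  0.2593] zax [-0.001 -0.    -1.   ] F [-0.6 -0.1  0.4] w 0.601 ff 0.0 q [ 0.1   0.66 -1.08  1.6   0.61  1.26  0.42]
yaw 86.2
shift mm [-1.8 -0.6 99.3] rows 2.4 | spin -0.1 rows 0.0
shift mm [ 0.  0. 51.] rows 1.2 | spin -0.0 rows 0.0
```

```bash
python3 -m jog '[[[0.2,-0.002,0,0.035,0],[0.2,0,0,0.035,0],[0.2,0,0,0.03,0],[0.2,0,0,0.025,0],[0.2,0,0,0.015,0],[0.2,0,0,0.01,0],[0.2,0,0,0,0],[-1,0,0,0,0],[-1,0,0,0,0],[-1,0,0,0,0]]]' 40
python3 -m jog '[[[-1,0,0,0,0],[-1,0,0,0,0],[-1,0,0,0,0],[-1,0,0,0,0]]]'
python3 -c "
from h import *
plan()"
```

```text
t: 14.95
tool_pos: [0.5343, 0.2827, 0.1114]
tool_rot: [0.101, 3.138, 0.002]
wrist_force: [2.2, 25.8, 0.5]
gripper_width: 0.181
finger_force: 14.7
t: 15.28
tool_pos: [0.5344, 0.2851, 0.1117]
tool_rot: [0.099, 3.137, 0.009]
wrist_force: [3.6, 16.0, -4.0]
gripper_width: 0.121
finger_force: 40.4
t 15.3 p [0.5344 0.2851 0.1117] zax [ 0.003  0.006 -1.   ] F [ 3.6 16.  -4. ] w 0.121 ff 40.4 q [ 0.03  0.82 -0.96  1.72  0.78  1.02  0.29]
yaw 86.4
```

```bash
python3 -m jog '[[[-1,0,0.003,0,0],[-1,0,0,0,0]]]'
python3 -m jog '[[[-1,0,0.0033,-0.0069,0],[-1,0,0.0034,-0.0069,0],[-1,0,0.0041,-0.0065,0],[-1,0,0.0042,-0.0064,0],[-1,0,0.0049,-0.006,0],[-1,0,0.0049,-0.0059,0],[-1,0,0.0055,-0.0053,0],[-1,0,0.0056,-0.0053,0],[-1,0,0,0,0]]]'
python3 -c "
from h import *
plan()"
```

```text
t: 15.45
tool_pos: [0.5345, 0.2852, 0.1115]
tool_rot: [0.101, 3.138, -0.001]
wrist_force: [-1.8, -3.1, 10.3]
gripper_width: 0.119
finger_force: 41.7
t: 16.2
tool_pos: [0.5367, 0.3195, 0.1614]
tool_rot: [0.102, 3.139, -0.007]
wrist_force: [-4.8, -22.1, 23.0]
gripper_width: 0.121
finger_force: 41.4
t 16.2 p [0.5367 0.3195 0.1614] zax [ 0.001 -0.004 -1.   ] F [ -4.8 -22.1  23. ] w 0.121 ff 41.4 q [-0.02  0.79 -0.99  1.63  0.72  1.13  0.3 ]
yaw 86.3
```

```bash
python3 -m jog '[[[-1,0,-0.003,-0.0035,0],[-1,0,0.0061,-0.0046,0],[-1,0,0.0062,-0.0046,0],[-1,0,0.0066,-0.0039,0],[-1,0,0.0067,-0.0038,0],[-1,0,0.007,-0.0031,0],[-1,0,0.0071,-0.003,0],[-1,0,0,0,0]]]'
python3 -c "
from h import *
plan()"
```

```text
t: 16.87
tool_pos: [0.5386, 0.3589, 0.1876]
tool_rot: [0.1, 3.139, 0.0]
wrist_force: [-1.3, -4.2, 10.0]
gripper_width: 0.118
finger_force: 42.9
t 16.9 p [0.5386 0.3589 0.1876] zax [ 0.001  0.    -1.   ] F [-1.3 -4.2 10. ] w 0.118 ff 42.9 q [-0.08  0.79 -1.    1.55  0.7   1.19  0.29]
yaw 86.4
```

```bash
python3 -m jog '[[[-1,0,0.0073,-0.0032,0],[-1,0,0.0074,-0.0032,0],[-1,0,0.0076,-0.0013,0],[-1,0,0.0076,-0.0013,0],[-1,0,0.0077,-0.0004,0],[-1,0,0.0077,-0.0004,0],[-1,0,0.0077,0.0005,0],[-1,0,0.0076,0.0005,0],[-1,0,0,0,0]]]'
python3 -m jog '[[[-1,0,0.0075,0.0014,0],[-1,0,0.0076,0.0014,0],[-1,0,0.004,0.001,0],[-1,0,0,0,0]]]'
python3 -c "
from h import *
plan()
print(w(0,.14))
im=grab_frame('scene');cv2.imwrite('pics/open.png',cv2.resize(im[130:270,110:330],None,fx=3.5,fy=3.5,interpolation=cv2.INTER_CUBIC))"
```

```text
t: 17.62
tool_pos: [0.5425, 0.42, 0.1957]
tool_rot: [0.099, 3.139, 0.003]
wrist_force: [2.2, 1.7, 2.9]
gripper_width: 0.122
finger_force: 41.9
t: 17.95
tool_pos: [0.5436, 0.4366, 0.1919]
tool_rot: [0.101, 3.14, -0.003]
wrist_force: [-3.6, -11.4, 14.1]
gripper_width: 0.12
finger_force: 43.6
t 17.9 p [0.5436 0.4366 0.1919] zax [ 0.    -0.002 -1.   ] F [ -3.6 -11.4  14.1] w 0.12 ff 43.6 q [-0.23  0.85 -0.97  1.39  0.71  1.27  0.25]
yaw 86.3
[0.54110767 0.40110344]
```

View pics/open.png

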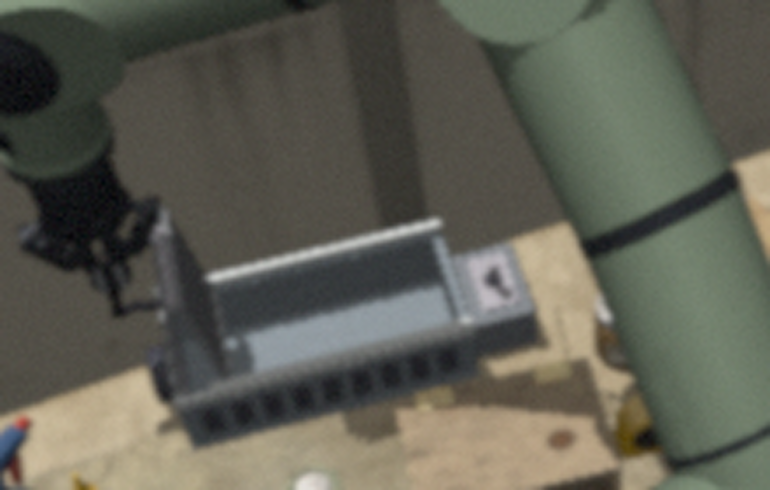

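```bash
python3 -m jog '[[[-0.2,0,0,0,0],[-0.2,0,0,0,0],[-0.2,0,0,0,0],[-0.2,0,0,-0.015,0],[-0.2,0,0,-0.02,0],[-0.2,0,0,-0.03,0],[-0.2,0,0,-0.03,0],[-0.2,0,0,-0.01,0],[-0.2,0,0,0,0]]]'
python3 - <<'E'
from h import *
for c in("top","scene"):
    grab_frame(c);print(c,[(np.round(d["point"],3).tolist(),round(d["score"],2)) for d in spot_in("tin0",c)])
plan((.347,.309,.30,None),(.347,.309,.30,-3.7),(.347,.309,.024,-3.7))
E
```

```text
t: 18.75
tool_pos: [0.5438, 0.4382, 0.2999]
tool_rot: [0.1, 3.137, 0.006]
wrist_force: [-0.5, -0.0, -0.3]
gripper_width: 0.4
finger_force: 0.0
top [([0.555, -0.063, 0.06], 0.83), ([0.505, -0.463, 0.061], 0.83), ([0.582, -0.499, 0.06], 0.81), ([0.349, -0.29, 0.061], 0.7), ([0.571, 0.226, 0.056], 0.64)]
scene [([0.329, 0.316, 0.057], 0.88), ([0.493, -0.456, 0.054], 0.61), ([0.337, -0.282, 0.06], 0.51), ([0.583, -0.498, 0.054], 0.5)]
t 18.9 p [0.5435 0.4368 0.2949] zax [-0.001 -0.001 -1.   ] F [ 0.3 -0.4  0.4] w 0.405 ff 0.0 q [-0.23  0.77 -1.01  1.27  0.64  1.44  0.32]
yaw 86.3
shift mm [ 187.9 -140.1   -5.1] rows 5.6 | spin -0.0 rows 0.0
shift mm [ 0.  0. -0.] rows 0.0 | spin 90.0 rows 12.6
shift mm [  0.   0. 276.] rows 6.6 | spin -0.0 rows 0.0
```

```bash
python3 -m jog '[[[1,0.0268,-0.02,0,0],[1,0.0268,-0.02,0,0],[1,0.0268,-0.02,0,0],[1,0.0268,-0.02,0,0],[1,0.0268,-0.02,0,0],[1,0.0268,-0.02,0,0],[1,0.0268,-0.02,0,0],[1,0,0,0,7],[1,0,0,0,7],[1,0,0,0,7]]]'
python3 -m jog '[[[1,0,0,0,7],[1,0,0,0,7],[1,0,0,0,7],[1,0,0,0,7],[1,0,0,0,7],[1,0,0,0,7],[1,0,0,0,7],[1,0,0,0,7],[1,0,0,0,7],[1,0,0,0,6]]]'
python3 -m jog '[[[1,0,0,0,0]]]'
python3 - <<'E'
from h import *
for c in("top","scene"):
    grab_frame(c);print(c,[(np.round(d["point"],3).tolist(),round(d["score"],2)) for d in spot_in("tin0",c)])
plan((.346,.310,.1,-3.7),(.346,.310,.024,-3.7))
E
```

```text
t: 19.78
tool_pos: [0.3474, 0.3085, 0.2953]
tool_rot: [-0.682, -3.067, 0.001]
wrist_force: [-0.5, 0.3, -0.3]
gripper_width: 0.998
finger_force: 0.0
t: 20.62
tool_pos: [0.3473, 0.309, 0.2951]
tool_rot: [-2.298, -2.141, 0.002]
wrist_force: [0.1, -0.1, 0.6]
gripper_width: 0.997
finger_force: 0.0
t: 20.7
tool_pos: [0.3472, 0.3091, 0.2952]
tool_rot: [-2.297, -2.143, 0.002]
wrist_force: [-0.2, 0.5, 0.0]
gripper_width: 0.999
finger_force: 0.0
top [([0.348, -0.288, 0.062], 0.75), ([0.554, -0.061, 0.062], 0.72), ([0.504, -0.462, 0.056], 0.69), ([0.344, 0.309, 0.058], 0.64), ([0.583, -0.499, 0.057], 0.6)]
scene [([0.327, 0.316, 0.055], 0.78), ([0.582, -0.499, 0.054], 0.75), ([0.492, -0.459, 0.052], 0.63), ([0.33, -0.287, 0.061], 0.61), ([0.548, -0.066, 0.057], 0.58), ([0.522, 0.381, 0.193], 0.4)]
t 20.9 p [0.3474 0.3093 0.2954] zax [-0.001 -0.    -1.   ] F [ 0.7  0.4 -0.4] w 1.0 ff 0.0 q [-0.14  0.28 -0.87  1.89  0.24  1.08 -1.16]
yaw -3.5
shift mm [  0.6  -1.4 195.4] rows 4.7 | spin 0.2 rows 0.0
shift mm [ 0.  0. 76.] rows 1.8 | spin -0.0 rows 0.0
```

```bash
python3 -m jog '[[[1,0,-0.001,0.035,0],[1,0,0,0.04,0],[1,0,0,0.04,0],[1,0,0,0.04,0],[1,0,0,0.04,0],[1,0,0,0.035,0],[1,0,0,0.025,0],[1,0,0,0.015,0],[1,0,0,0.001,0],[1,0,0,0,0]]]'
python3 -m jog '[[[-1,0,0,0,0],[-1,0,0,0,0],[-1,0,0,0,0],[-1,0,0,0,0],[-1,0,0,0,0],[-1,0,0,0,0]]]' 40
python3 -m jog '[[[-1,0,0,-0.02,0],[-1,0,0,-0.035,0],[-1,0,0,-0.04,0],[-1,0,0,-0.04,0],[-1,0,0,-0.04,0],[-1,0,0,-0.04,0],[-1,0,0,-0.02,0],[-1,0,0,0,0],[-1,0,0,0,0]]]'
python3 - <<'E'
from h import *
x,y=w(0,.04)
plan((x,y,.26,-3.7),(x,y,.032,-3.7))
E
```

```text
t: 21.73
tool_pos: [0.346, 0.3094, 0.0244]
tool_rot: [-2.289, -2.151, 0.002]
wrist_force: [-0.8, 0.7, 0.1]
gripper_width: 0.997
finger_force: 0.0
t: 22.23
tool_pos: [0.3471, 0.3098, 0.0259]
tool_rot: [2.291, 2.149, 0.003]
wrist_force: [-1.6, -2.3, 13.5]
gripper_width: 0.617
finger_force: 39.4
t: 22.98
tool_pos: [0.347, 0.3093, 0.2609]
tool_rot: [2.291, 2.147, 0.004]
wrist_force: [-0.1, -0.2, -2.1]
gripper_width: 0.616
finger_force: 43.3
t 23.0 p [0.347  0.3093 0.2609] zax [ 0.003  0.001 -1.   ] F [-0.1 -0.2 -2.1] w 0.616 ff 43.3 q [-0.15  0.32 -0.87  1.94  0.29  1.01 -1.22]
yaw -3.7
shift mm [  4.2 187.8   0.9] rows 4.5 | spin -0.0 rows 0.0
shift mm [  0.   0. 228.] rows 5.5 | spin -0.0 rows 0.0
```

```bash
python3 -m jog '[[[-1,0.001,0.03,0,0],[-1,0.001,0.035,0,0],[-1,0.001,0.035,0,0],[-1,0.001,0.035,0,0],[-1,0,0.03,0,0],[-1,0,0.0228,0,0],[-1,0,0,0,0],[-1,0,0,0.03,0],[-1,0,0,0.04,0],[-1,0,0,0.04,0]]]'
python3 -m jog '[[[-1,0,0,0.035,0],[-1,0,0,0.03,0],[-1,0,0,0.02,0],[-1,0,0,0.015,0],[-1,0,0,0.01,0],[-1,0,0,0.005,0],[-1,0,0,0,0]]]'
python3 - <<'E'
from h import *
x,y=w(0,.04)
plan((x,y,.032,-3.7))
E
```

```text
t: 23.82
tool_pos: [0.5335, 0.3012, 0.1477]
tool_rot: [-2.291, -2.15, 0.0]
wrist_force: [1.3, 0.6, -2.8]
gripper_width: 0.614
finger_force: 43.4
t: 24.4
tool_pos: [0.5338, 0.3016, 0.0345]
tool_rot: [-2.291, -2.149, 0.001]
wrist_force: [0.2, 0.4, -1.3]
gripper_width: 0.618
finger_force: 44.5
t 24.4 p [0.5338 0.3016 0.0345] zax [-0. -0. -1.] F [ 0.2  0.4 -1.3] w 0.618 ff 44.5 q [-0.21  0.83 -0.61  1.74  0.64  0.78 -1.2 ]
yaw -3.7
shift mm [-0.2  0.8  2.5] rows 0.1 | spin 0.0 rows 0.0
```

```bash
python3 -m jog '[[[-1,0,0,0.0015,0],[0.6,0,0,0,0],[0.6,0,0,0,0],[0.6,0,0,0,0],[0.6,0,0,-0.02,0],[0.6,0,0,-0.035,0],[0.6,0,0,-0.04,0],[0.6,0,0,-0.04,0],[0.6,0,0,-0.04,0],[0.6,0,0,-0.04,0]]]'
python3 -m jog '[[[1,0,0,-0.01,0],[1,0,0,0,0]]]'
python3 - <<'E'
from h import *
for c in("top","scene"):
    im=grab_frame(c);print(c,[(np.round(d["point"],3).tolist(),round(d["score"],2)) for d in spot_in("tin0",c)])
plan((.554,-.064,.26,-3.7),(.554,-.064,.025,-3.7))
E
```

```text
t: 25.23
tool_pos: [0.5338, 0.3012, 0.2507]
tool_rot: [2.291, 2.149, 0.001]
wrist_force: [1.4, 0.1, -0.1]
gripper_width: 0.801
finger_force: 0.0
t: 25.4
tool_pos: [0.5352, 0.3023, 0.2621]
tool_rot: [2.291, 2.148, 0.009]
wrist_force: [-0.8, 0.7, -0.8]
gripper_width: 1.001
finger_force: 0.0
top [([0.505, -0.463, 0.057], 0.93), ([0.349, -0.286, 0.062], 0.91), ([0.552, -0.066, 0.06], 0.84), ([0.586, -0.498, 0.06], 0.59), ([0.542, 0.291, 0.062], 0.49)]
scene [([0.34, -0.282, 0.062], 0.81), ([0.521, 0.307, 0.065], 0.75), ([0.579, -0.5, 0.056], 0.64), ([0.548, -0.064, 0.058], 0.6), ([0.493, -0.459, 0.053], 0.47)]
t 25.6 p [0.5338 0.301  0.2571] zax [-0.001 -0.001 -1.   ] F [ 0.5 -0.1 -0.5] w 1.001 ff 0.0 q [-0.11  0.57 -0.76  1.58  0.42  1.16 -1.02]
yaw -3.7
shift mm [-363.    43.5   -2.9] rows 8.8 | spin 0.0 rows 0.0
shift mm [  0.   0. 235.] rows 5.6 | spin -0.0 rows 0.0
```

Tin in the store stands at about the aimed spot. Next, the tin by the clamp.

```bash
python3 -m jog '[[[1,-0.033,0.004,0,0],[1,-0.036,0.0043,0,0],[1,-0.037,0.0044,0,0],[1,-0.037,0.0044,0,0],[1,-0.037,0.0044,0,0],[1,-0.037,0.0044,0,0],[1,-0.037,0.0044,0,0],[1,-0.037,0.0044,0,0],[1,-0.037,0.0044,0,0],[1,-0.035,0.0044,0,0]]]'
python3 -m jog '[[[1,0,0,0.03,0],[1,0,0,0.04,0],[1,0,0,0.04,0],[1,0,0,0.04,0],[1,0,0,0.035,0],[1,0,0,0.025,0],[1,0,0,0.015,0],[1,0,0,0.007,0],[1,0,0,0,0]]]'
python3 -m jog '[[[-1,0,0,0,0],[-1,0,0,0,0],[-1,0,0,0,0],[-1,0,0,0,0],[-1,0,0,0,0],[-1,0,0,0,0]]]' 40
python3 - <<'E'
from h import *
x,y=w(0,-.03)
plan((.554,-.064,.26,-3.7),(x,y,.26,-3.7),(x,y,.035,-3.7))
E
```

```text
t: 26.43
tool_pos: [0.5536, -0.0659, 0.2571]
tool_rot: [-2.291, -2.148, 0.002]
wrist_force: [1.1, 0.2, -0.9]
gripper_width: 0.999
finger_force: 0.0
t: 27.18
tool_pos: [0.553, -0.0632, 0.0243]
tool_rot: [-2.289, -2.148, 0.003]
wrist_force: [-0.2, 0.0, 0.3]
gripper_width: 1.001
finger_force: 0.0
t: 27.68
tool_pos: [0.5552, -0.0637, 0.0276]
tool_rot: [2.29, 2.148, 0.002]
wrist_force: [-0.2, -0.0, 6.6]
gripper_width: 0.615
finger_force: 40.8
t 27.7 p [ 0.5552 -0.0637  0.0276] zax [ 0.002 -0.    -1.   ] F [-0.2 -0.   6.6] w 0.615 ff 40.8 q [ 0.4   0.77 -0.55  1.89  0.64  0.66 -0.61]
yaw -3.7
shift mm [  -0.4   -1.2 -232.4] rows 5.6 | spin 0.0 rows 0.0
shift mm [293.3 -43.   -0. ] rows 7.1 | spin -0.0 rows 0.0
shift mm [  0.   0. 225.] rows 5.4 | spin -0.0 rows 0.0
```

```bash
python3 -m jog '[[[-1,0,0,-0.02,0],[-1,0,0,-0.035,0],[-1,0,0,-0.04,0],[-1,0,0,-0.04,0],[-1,0,0,-0.04,0],[-1,0,0,-0.04,0],[-1,0,0,-0.02,0],[-1,0,0,0,0]]]'
python3 -m jog '[[[-1,0.03,-0.0048,0,0],[-1,0.035,-0.0048,0,0],[-1,0.038,-0.0048,0,0],[-1,0.038,-0.0048,0,0],[-1,0.038,-0.0048,0,0],[-1,0.038,-0.0048,0,0],[-1,0.035,-0.0048,0,0],[-1,0.028,-0.0048,0,0],[-1,0.0133,-0.0046,0,0],[-1,0,0,0,0]]]'
python3 - <<'E'
from h import *
x,y=w(0,-.03)
plan((x,y,.26,-3.7),(x,y,.034,-3.7))
E
```

```text
t: 28.35
tool_pos: [0.5559, -0.0636, 0.2666]
tool_rot: [2.287, 2.144, 0.007]
wrist_force: [-0.5, -0.6, -2.5]
gripper_width: 0.614
finger_force: 42.8
t: 29.18
tool_pos: [0.5284, 0.2355, 0.2613]
tool_rot: [-2.285, -2.154, -0.001]
wrist_force: [-0.6, 0.5, -1.1]
gripper_width: 0.619
finger_force: 42.8
t 29.2 p [0.5284 0.2355 0.2613] zax [-0.     0.001 -1.   ] F [-0.6  0.5 -1.1] w 0.619 ff 42.8 q [ 0.02  0.51 -0.78  1.66  0.39  1.13 -0.93]
yaw -3.4
shift mm [-4.   1.8  1.3] rows 0.1 | spin 0.3 rows 0.0
shift mm [  0.   0. 226.] rows 5.4 | spin -0.0 rows 0.0
```

```bash
python3 -m jog '[[[-1,0,0,0.03,0],[-1,0,0,0.04,0],[-1,0,0,0.04,0],[-1,0,0,0.03,0],[-1,0,0,0,0]]]'
python3 - <<'E'
from h import *
x,y=w(0,-.03)
plan((x,y,.034,-3.7))
E
```

```text
t: 29.6
tool_pos: [0.5277, 0.2294, 0.1161]
tool_rot: [-2.29, -2.147, 0.012]
wrist_force: [-1.0, -0.3, -2.4]
gripper_width: 0.618
finger_force: 42.9
t 29.6 p [0.5277 0.2294 0.1161] zax [-0.007 -0.003 -1.   ] F [-1.  -0.3 -2.4] w 0.618 ff 42.9 q [-0.04  0.68 -0.69  1.8   0.55  0.87 -1.05]
yaw -3.7
shift mm [ 2.2  2.2 82.1] rows 2.0 | spin 0.0 rows 0.0
```

```bash
python3 -m jog '[[[-1,0.001,0.001,0.03,0],[-1,0,0,0.025,0],[-1,0,0,0.015,0],[-1,0,0,0.008,0],[-1,0,0,0.003,0],[-1,0,0,0,0]]]'
python3 - <<'E'
from h import *
x,y=w(0,-.03)
plan((x,y,.034,-3.7))
E
```

```text
t: 30.1
tool_pos: [0.5317, 0.2329, 0.041]
tool_rot: [2.292, 2.149, 0.001]
wrist_force: [0.9, -1.0, -1.0]
gripper_width: 0.614
finger_force: 43.0
t 30.1 p [0.5317 0.2329 0.041 ] zax [ 0.001  0.    -1.   ] F [ 0.9 -1.  -1. ] w 0.614 ff 43.0 q [-0.09  0.79 -0.61  1.82  0.65  0.74 -1.13]
yaw -3.7
shift mm [-1.5 -1.5  7. ] rows 0.2 | spin 0.0 rows 0.0
```

```bash
python3 -m jog '[[[-1,0,0,0.003,0],[-1,0,0,0.003,0],[-1,0,0,0,0]]]'
python3 -m jog '[[[-1,0,0,0.0015,0],[-1,0,0,0,0]]]'
```

```text
t: 30.35
tool_pos: [0.5321, 0.2331, 0.0352]
tool_rot: [2.291, 2.148, 0.003]
wrist_force: [1.2, -0.1, 2.1]
gripper_width: 0.618
finger_force: 44.0
t: 30.52
tool_pos: [0.5321, 0.2331, 0.035]
tool_rot: [2.291, 2.148, 0.003]
wrist_force: [-8.0, -5.6, 33.1]
gripper_width: 0.616
finger_force: 47.1
```

```bash
python3 -m jog '[[[0.6,0,0,-0.001,0],[0.6,0,0,0,0],[0.6,0,0,0,0],[0.6,0,0,-0.02,0],[0.6,0,0,-0.035,0],[0.6,0,0,-0.04,0],[0.6,0,0,-0.04,0],[0.6,0,0,-0.04,0],[0.6,0,0,-0.04,0],[1,0,0,-0.015,0]]]'
python3 -m jog '[[[1,0,0,0,0]]]'
python3 - <<'E'
from h import *
im=grab_frame("top");print([(np.round(d["point"],3).tolist(),round(d["score"],2)) for d in spot_in("tin0","top")])
cv2.imwrite("pics/tc.png",np.hstack([cv2.resize(im[205:305,310:420],None,fx=4,fy=4,interpolation=cv2.INTER_CUBIC),cv2.resize(im[150:250,110:200],None,fx=4,fy=4,interpolation=cv2.INTER_CUBIC)]))
plan((.348,-.289,.26,-3.7),(.348,-.289,.025,-3.7))
E
```

```text
t: 31.35
tool_pos: [0.5322, 0.2338, 0.2691]
tool_rot: [2.29, 2.148, 0.009]
wrist_force: [0.1, -0.2, -0.0]
gripper_width: 0.916
finger_force: 0.0
t: 31.43
tool_pos: [0.5325, 0.2336, 0.2679]
tool_rot: [2.29, 2.147, 0.009]
wrist_force: [0.4, -0.1, -0.9]
gripper_width: 0.998
finger_force: 0.0
[([0.346, -0.288, 0.064], 0.84), ([0.583, -0.497, 0.058], 0.72), ([0.509, -0.461, 0.058], 0.59), ([0.538, 0.216, 0.067], 0.45)]
t 31.5 p [0.5314 0.2326 0.2639] zax [ 0.001 -0.    -1.   ] F [-0.8 -0.1 -0.9] w 1.002 ff 0.0 q [ 0.03  0.51 -0.78  1.66  0.39  1.14 -0.92]
yaw -3.7
shift mm [-532.3 -149.5    3.9] rows 13.3 | spin 0.0 rows 0.0
shift mm [  0.   0. 235.] rows 5.6 | spin -0.0 rows 0.0
```

View pics/tc.png

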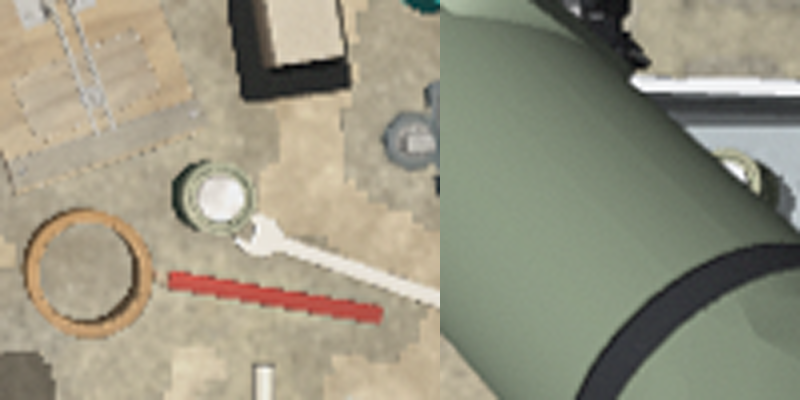

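```bash
python3 -m jog '[[[0.8,-0.028,-0.008,0,0],[0.8,-0.033,-0.0093,0,0],[0.8,-0.033,-0.0093,0,0],[0.8,-0.033,-0.0093,0,0],[0.8,-0.033,-0.0093,0,0],[0.8,-0.033,-0.0093,0,0],[0.8,-0.033,-0.0093,0,0],[0.8,-0.033,-0.0093,0,0],[0.8,-0.033,-0.0093,0,0],[0.8,-0.033,-0.0093,0,0]]]'
python3 -m jog '[[[0.8,-0.033,-0.0093,0,0],[0.8,-0.033,-0.0093,0,0],[0.8,-0.033,-0.0093,0,0],[0.8,-0.033,-0.0093,0,0],[0.8,-0.033,-0.0093,0,0],[0.8,-0.033,-0.0093,0,0],[0.8,-0.0093,-0.002,0,0],[0.8,0,0,0,7],[0.8,0,0,0,7],[0.8,0,0,0,7]]]'
python3 -m jog '[[[0.8,0,0,0,7],[0.8,0,0,0,7],[0.8,0,0,0,7],[0.8,0,0,0,7],[0.8,0,0,0,7],[0.8,0,0,0,7],[0.8,0,0,0,7],[0.8,0,0,0,7],[0.8,0,0,0,4],[0.8,0,0,0,0]]]'
python3 - <<'E'
from h import *
im=grab_frame("scene");print([(np.round(d["point"],3).tolist(),round(d["score"],2)) for d in spot_in("tin0","scene")])
plan((.348,-.289,.26,None),(.348,-.289,.025,None))
E
```

```text
t: 32.37
tool_pos: [0.4175, -0.0872, 0.2627]
tool_rot: [-2.29, -2.148, 0.001]
wrist_force: [1.5, -0.6, 0.4]
gripper_width: 0.899
finger_force: 0.0
t: 33.2
tool_pos: [0.3474, -0.2887, 0.2626]
tool_rot: [-2.649, -1.686, 0.0]
wrist_force: [-0.8, 0.3, -0.0]
gripper_width: 0.899
finger_force: 0.0
t: 34.03
tool_pos: [0.3477, -0.2884, 0.2627]
tool_rot: [-3.137, -0.141, 0.002]
wrist_force: [0.2, -0.1, 0.0]
gripper_width: 0.898
finger_force: 0.0
[([0.524, 0.232, 0.066], 0.75), ([0.523, 0.31, 0.067], 0.74)]
t 34.1 p [ 0.3478 -0.2885  0.263 ] zax [-0.001  0.001 -1.   ] F [ 0.3  0.3 -1.4] w 0.899 ff 0.0 q [ 0.91  0.23 -0.41  1.98  0.11  0.96 -1.03]
yaw -84.5
shift mm [0.1 0.5 3. ] rows 0.1 | spin -0.0 rows 0.0
shift mm [  0.   0. 235.] rows 5.6 | spin -0.0 rows 0.0
```

```bash
python3 -m jog '[[[0.8,0,0,0.03,0],[0.8,0,0,0.04,0],[0.8,0,0,0.04,0],[0.8,0,0,0.04,0],[0.8,0,0,0.035,0],[0.8,0,0,0.025,0],[0.8,0,0,0.015,0],[0.8,0,0,0.01,0],[0.8,0,0,0.003,0],[0.8,0,0,0,0]]]'
python3 -m jog '[[[-1,0,0,0,0],[-1,0,0,0,0],[-1,0,0,0,0],[-1,0,0,0,0],[-1,0,0,0,0],[-1,0,0,0,0]]]' 40
python3 -m jog '[[[-1,0,0,-0.02,0],[-1,0,0,-0.035,0],[-1,0,0,-0.04,0],[-1,0,0,-0.04,0],[-1,0,0,-0.04,0],[-1,0,0,-0.04,0],[-1,0,0,-0.02,0],[-1,0,0,0,0]]]'
python3 - <<'E'
from h import *
x,y=w(0,-.10)
plan((x,y,.26,None),(x,y,.26,-3.7),(x,y,.036,-3.7))
E
```

```text
t: 34.97
tool_pos: [0.3479, -0.2887, 0.0254]
tool_rot: [-3.137, -0.148, 0.001]
wrist_force: [0.4, 0.3, 0.6]
gripper_width: 0.899
finger_force: 0.0
t: 35.47
tool_pos: [0.3485, -0.2893, 0.0269]
tool_rot: [3.137, 0.146, 0.002]
wrist_force: [-1.4, 0.7, 8.9]
gripper_width: 0.613
finger_force: 40.2
t: 36.13
tool_pos: [0.3492, -0.2899, 0.2657]
tool_rot: [3.132, 0.145, 0.009]
wrist_force: [0.1, -1.1, -0.8]
gripper_width: 0.619
finger_force: 43.0
t 36.1 p [ 0.3492 -0.2899  0.2657] zax [ 0.006 -0.005 -1.   ] F [ 0.1 -1.1 -0.8] w 0.619 ff 43.0 q [ 0.94  0.22 -0.44  1.98  0.12  0.96 -1.04]
yaw -84.7
shift mm [ 217.3 -433.3    5.7] rows 11.6 | spin -0.0 rows 0.0
shift mm [ 0.  0. -0.] rows 0.0 | spin -81.0 rows 11.3
shift mm [  0.   0. 224.] rows 5.4 | spin -0.0 rows 0.0
```

```bash
python3 -m jog '[[[-1,0.0155,-0.031,0,0],[-1,0.0155,-0.031,0,0],[-1,0.0155,-0.031,0,0],[-1,0.0155,-0.031,0,0],[-1,0.0155,-0.031,0,0],[-1,0.0155,-0.031,0,0],[-1,0.0155,-0.031,0,0],[-1,0.0155,-0.031,0,0],[-1,0.0155,-0.031,0,0],[-1,0.0155,-0.031,0,0]]]'
python3 -m jog '[[[-1,0.0155,-0.031,0,0],[-1,0.0155,-0.031,0,0],[-1,0.0155,-0.031,0,0],[-1,0.0155,-0.03,0,0],[-1,0,0,0,-7],[-1,0,0,0,-7],[-1,0,0,0,-7],[-1,0,0,0,-7],[-1,0,0,0,-7],[-1,0,0,0,-7]]]'
python3 -m jog '[[[-1,0,0,0,-7],[-1,0,0,0,-7],[-1,0,0,0,-7],[-1,0,0,0,-7],[-1,0,0,0,-7],[-1,0,0,0,-4],[-1,0,0,0,0],[-1,0,0,0,0],[-1,0,0,0,0]]]'
python3 - <<'E'
from h import *
x,y=w(0,-.10)
plan((x,y,.26,-3.7),(x,y,.036,-3.7))
E
```

```text
t: 36.97
tool_pos: [0.4735, 0.0357, 0.2606]
tool_rot: [3.138, 0.146, 0.0]
wrist_force: [1.3, -1.2, -0.6]
gripper_width: 0.617
finger_force: 43.1
t: 37.8
tool_pos: [0.5235, 0.1622, 0.2604]
tool_rot: [2.873, 1.27, -0.001]
wrist_force: [0.6, -0.3, -1.0]
gripper_width: 0.614
finger_force: 43.1
t: 38.55
tool_pos: [0.5237, 0.1622, 0.2606]
tool_rot: [2.294, 2.146, -0.0]
wrist_force: [0.6, -0.0, -2.0]
gripper_width: 0.613
finger_force: 43.1
t 38.5 p [0.5237 0.1622 0.2606] zax [-0. -0. -1.] F [ 0.6 -0.  -2. ] w 0.613 ff 43.1 q [ 0.28  0.52 -0.98  1.74  0.47  1.14 -0.91]
yaw -3.8
shift mm [-0.5  1.8  0.6] rows 0.0 | spin -0.1 rows 0.0
shift mm [  0.   0. 224.] rows 5.4 | spin -0.0 rows 0.0
```

```bash
python3 -m jog '[[[-1,0,0.0015,0.03,0],[-1,0,0,0.04,0],[-1,0,0,0.04,0],[-1,0,0,0.035,0],[-1,0,0,0.03,0],[-1,0,0,0.02,0],[-1,0,0,0.015,0],[-1,0,0,0.008,0],[-1,0,0,0.004,0],[-1,0,0,0,0]]]'
python3 -m jog '[[[-1,0,0,0.003,0],[-1,0,0,0,0]]]'
```

```text
t: 39.38
tool_pos: [0.5255, 0.1625, 0.0388]
tool_rot: [2.292, 2.149, 0.0]
wrist_force: [-0.5, 0.1, -1.1]
gripper_width: 0.619
finger_force: 43.2
t: 39.55
tool_pos: [0.5258, 0.1623, 0.0363]
tool_rot: [2.292, 2.148, 0.002]
wrist_force: [-0.5, -0.4, -1.8]
gripper_width: 0.615
finger_force: 43.2
```

```bash
python3 -m jog '[[[-1,0,0,0.0015,0],[0.6,0,0,0,0],[0.6,0,0,0,0],[0.6,0,0,0,0],[0.6,0,0,-0.02,0],[0.6,0,0,-0.035,0],[0.6,0,0,-0.04,0],[0.6,0,0,-0.04,0],[0.6,0,0,-0.04,0],[0.6,0,0,-0.04,0]]]'
python3 -m jog '[[[-0.2,0,0,-0.04,0],[-0.2,0,0,-0.01,0],[-0.2,0,0,0,0]]]'
python3 - <<'E'
from h import *
plan((.543,.4355,.30,None),(.543,.4355,.30,86.3),(.543,.4355,.195,86.3))
E
```

```text
t: 40.38
tool_pos: [0.5248, 0.1623, 0.2514]
tool_rot: [-2.291, -2.15, -0.0]
wrist_force: [0.3, -0.3, -0.3]
gripper_width: 0.8
finger_force: 0.0
t: 40.63
tool_pos: [0.5262, 0.1629, 0.3026]
tool_rot: [2.29, 2.147, 0.007]
wrist_force: [-0.0, 0.0, -0.5]
gripper_width: 0.404
finger_force: 0.0
t 40.6 p [0.5262 0.1629 0.3026] zax [ 0.005  0.001 -1.   ] F [-0.   0.  -0.5] w 0.404 ff 0.0 q [ 0.3   0.48 -1.    1.68  0.43  1.22 -0.87]
yaw -3.7
shift mm [273.1  -0.8   2.6] rows 6.5 | spin -0.0 rows 0.0
shift mm [ 0.  0. -0.] rows 0.0 | spin -90.0 rows 12.6
shift mm [  0.   0. 105.] rows 2.5 | spin -0.0 rows 0.0
```

```bash
python3 -m jog '[[[-0.2,0.033,0,0,0],[-0.2,0.035,0,0,0],[-0.2,0.035,0,0,0],[-0.2,0.035,0,0,0],[-0.2,0.035,0,0,0],[-0.2,0.035,0,0,0],[-0.2,0.035,0,0,0],[-0.2,0.03,0,0,0],[-0.2,0,0,0,-7],[-0.2,0,0,0,-7]]]'
python3 -m jog '[[[-0.2,0,0,0,-7],[-0.2,0,0,0,-7],[-0.2,0,0,0,-7],[-0.2,0,0,0,-7],[-0.2,0,0,0,-7],[-0.2,0,0,0,-7],[-0.2,0,0,0,-7],[-0.2,0,0,0,-7],[-0.2,0,0,0,-7],[-0.2,0,0,0,-7]]]'
python3 -m jog '[[[-0.2,0,0,0,-6],[-0.2,0,0,0,0],[-0.2,0,0,0,0]]]'
python3 - <<'E'
from h import *
for c in("top","scene"):
    im=grab_frame(c);print(c,[(np.round(d["point"],3).tolist(),round(d["score"],2)) for d in spot_in("tin0",c)],[(np.round(d["point"],3).tolist(),round(d["score"],2)) for d in spot_in("door_handle",c)])
    if c=="scene": cv2.imwrite("pics/three.png",cv2.resize(im[130:270,130:330],None,fx=4,fy=4,interpolation=cv2.INTER_CUBIC))
plan((.543,.4355,.195,86.3))
E
```

```text
t: 41.47
tool_pos: [0.5413, 0.4371, 0.2976]
tool_rot: [-2.002, -2.42, 0.002]
wrist_force: [0.9, -0.9, -0.5]
gripper_width: 0.399
finger_force: 0.0
t: 42.3
tool_pos: [0.5427, 0.4346, 0.2981]
tool_rot: [-0.255, -3.131, 0.001]
wrist_force: [0.7, 0.7, 0.6]
gripper_width: 0.397
finger_force: 0.0
t: 42.55
tool_pos: [0.5427, 0.4347, 0.2983]
tool_rot: [-0.106, -3.139, 0.001]
wrist_force: [-0.5, -0.2, -0.6]
gripper_width: 0.401
finger_force: 0.0
top [([0.507, -0.462, 0.059], 0.85), ([0.582, -0.498, 0.06], 0.58)] []
scene [([0.518, 0.308, 0.066], 0.73), ([0.504, 0.188, 0.074], 0.66), ([0.522, 0.23, 0.069], 0.63), ([0.58, -0.497, 0.054], 0.55), ([0.497, -0.458, 0.053], 0.53)] [([0.521, 0.379, 0.196], 0.8), ([0.514, 0.266, 0.061], 0.36)]
t 42.9 p [0.5428 0.4348 0.2993] zax [ 0. -0. -1.] F [1.1 0.9 0.5] w 0.399 ff 0.0 q [-0.16  0.84 -1.22  1.27  0.78  1.52  0.23]
yaw 86.3
shift mm [ -0.2   0.7 104.3] rows 2.5 | spin -0.0 rows 0.0
```

View pics/three.png

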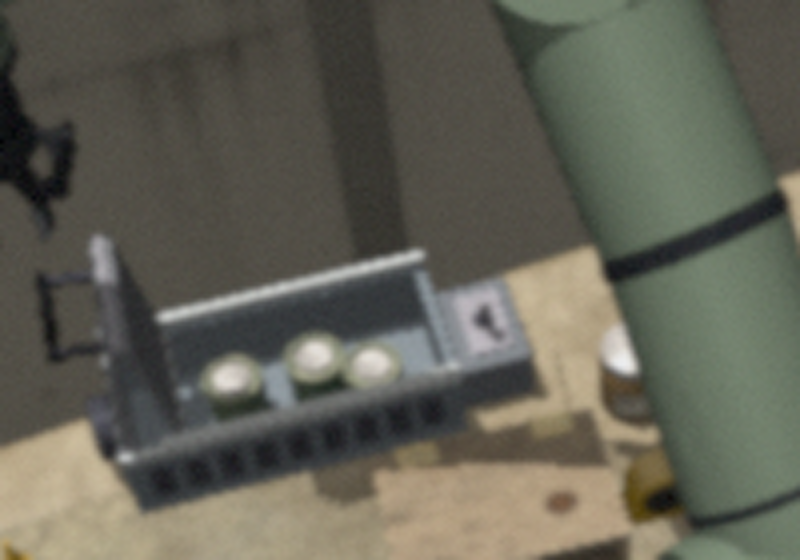

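```bash
python3 - <<'E'
from h import *
for n,(a,b) in dict(A=(233,377),B=(315,357),C=(370,365)).items():
    u,v=(a+.5)/4-.5+130,(b+.5)/4-.5+130
    for z in(.069,):
        p=ray("scene",u,v,z)[:2];q=p-O;c,s=np.cos(TH),np.sin(TH);print(n,p.round(3),"store",np.round([c*q[0]+s*q[1],-s*q[0]+c*q[1]],3))
im=grab_frame("scene");cv2.imwrite("pics/z.png",cv2.resize(im[205:235,170:245],None,fx=10,fy=10,interpolation=cv2.INTER_CUBIC))
E
```

```text
A [0.536 0.305] store [0.001 0.044]
B [0.531 0.231] store [ 0.001 -0.03 ]
C [0.504 0.188] store [-0.024 -0.075]
```

View pics/z.png

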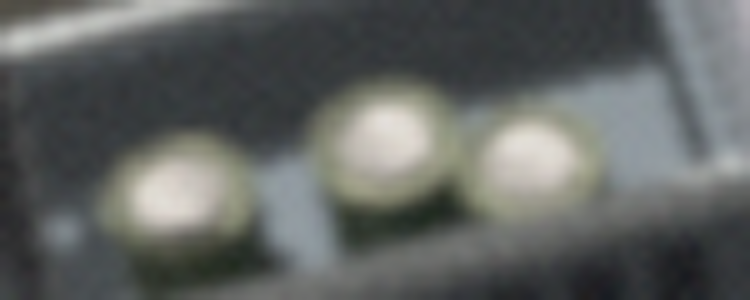

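```bash
python3 -m jog '[[[-0.2,0,0.001,0.025,0],[-0.2,0,0,0.03,0],[-0.2,0,0,0.025,0],[-0.2,0,0,0.015,0],[-0.2,0,0,0.009,0],[-0.2,0,0,0,0],[-1,0,0,0,0],[-1,0,0,0,0],[-1,0,0,0,0],[-1,0,0,0,0]]]' 40
python3 -m jog '[[[-1,0,0,0,0],[-1,0,0,0,0]]]'
python3 -c "
from h import *
plan()"
```

```text
t: 43.73
tool_pos: [0.5431, 0.4364, 0.1968]
tool_rot: [0.101, 3.139, 0.003]
wrist_force: [-0.7, 0.0, 8.3]
gripper_width: 0.121
finger_force: 39.4
t: 43.9
tool_pos: [0.5431, 0.4364, 0.1968]
tool_rot: [0.101, 3.139, 0.003]
wrist_force: [-0.8, 0.2, 7.2]
gripper_width: 0.12
finger_force: 39.4
t 43.9 p [0.5431 0.4364 0.1968] zax [ 0.001  0.002 -1.   ] F [-0.8  0.2  7.2] w 0.12 ff 39.4 q [-0.16  0.93 -1.17  1.39  0.85  1.37  0.17]
yaw 86.3
```

```bash
python3 -m jog '[[[-0.4,0,0,0,0],[-0.4,0,0,0,0],[-0.4,0,0,0.005,0],[-0.4,0,0,0.005,0],[-0.4,0,0,0,0],[-1,0,0,0,0],[-1,0,0,0,0],[-1,0,0,0,0],[-1,0,0,0,0]]]' 50
python3 -m jog '[[[-1,0,-0.0075,-0.0014,0],[-1,0,-0.0076,-0.0014,0],[-1,0,-0.0076,-0.0005,0],[-1,0,-0.0077,-0.0005,0],[-1,0,-0.0077,0.0004,0],[-1,0,-0.0077,0.0004,0],[-1,0,-0.0076,0.0013,0],[-1,0,-0.0076,0.0013,0],[-1,0,0,0,0]]]'
python3 -c "
from h import *
plan()"
```

```text
t: 44.65
tool_pos: [0.5428, 0.4357, 0.185]
tool_rot: [-0.101, -3.14, 0.0]
wrist_force: [-0.6, 1.1, -4.9]
gripper_width: 0.12
finger_force: 48.6
t: 45.4
tool_pos: [0.539, 0.3734, 0.1858]
tool_rot: [-0.102, -3.14, 0.001]
wrist_force: [-3.1, -5.5, 7.5]
gripper_width: 0.121
finger_force: 51.1
t 45.4 p [0.539  0.3734 0.1858] zax [-0.    -0.001 -1.   ] F [-3.1 -5.5  7.5] w 0.121 ff 51.1 q [-0.04  0.9  -1.19  1.52  0.85  1.31  0.19]
yaw 86.3
```

```bash
python3 -m jog '[[[-1,0,-0.0078,0.0018,0],[-1,0,-0.0074,0.0022,0],[-1,0,-0.007,0.003,0],[-1,0,-0.0071,0.0031,0],[-1,0,-0.0066,0.0038,0],[-1,0,-0.0067,0.0039,0],[-1,0,-0.0061,0.0046,0],[-1,0,-0.0062,0.0046,0],[-1,0,0,0,0]]]'
python3 -c "
from h import *
plan()"
```

```text
t: 46.15
tool_pos: [0.5355, 0.3184, 0.1574]
tool_rot: [-0.102, -3.139, 0.002]
wrist_force: [2.5, -0.1, -4.6]
gripper_width: 0.12
finger_force: 49.1
t 46.1 p [0.5355 0.3184 0.1574] zax [-0.001 -0.001 -1.   ] F [ 2.5 -0.1 -4.6] w 0.12 ff 49.1 q [ 0.07  0.9  -1.19  1.63  0.87  1.24  0.2 ]
yaw 86.3
```

```bash
python3 -m jog '[[[-1,0,-0.0055,0.0053,0],[-1,0,-0.0056,0.0053,0],[-1,0,-0.0049,0.0059,0],[-1,0,-0.0049,0.006,0],[-1,0,-0.0041,0.0064,0],[-1,0,-0.0042,0.0065,0],[-1,0,-0.0033,0.0069,0],[-1,0,0,0,0]]]'
python3 -m jog '[[[-1,0,-0.0017,0.0035,0],[-1,0,-0.0014,0.003,0],[-1,0,0,0,0]]]'
python3 -m jog '[[[-1,0,0,0.0015,0],[-1,0,0,0,0]]]'
python3 -c "
from h import *
plan()"
```

```text
t: 46.82
tool_pos: [0.5333, 0.2867, 0.1148]
tool_rot: [-0.101, -3.139, 0.001]
wrist_force: [4.5, 2.8, -5.9]
gripper_width: 0.119
finger_force: 48.7
t: 47.07
tool_pos: [0.5333, 0.2852, 0.1107]
tool_rot: [0.1, 3.139, 0.002]
wrist_force: [-0.8, 3.1, 15.8]
gripper_width: 0.117
finger_force: 51.4
t: 47.23
tool_pos: [0.5334, 0.2852, 0.1104]
tool_rot: [0.1, 3.138, 0.001]
wrist_force: [-4.1, -3.1, 36.2]
gripper_width: 0.118
finger_force: 53.5
t 47.2 p [0.5334 0.2852 0.1104] zax [ 0.002  0.001 -1.   ] F [-4.1 -3.1 36.2] w 0.118 ff 53.5 q [ 0.12  0.93 -1.16  1.72  0.94  1.15  0.18]
yaw 86.3
```

```bash
python3 -m jog '[[[-0.2,0,0,-0.001,0],[-0.2,0,0,0,0],[-0.2,0,0,0,0],[-0.2,0,0,-0.015,0],[-0.2,0,0,-0.03,0],[-0.2,0,0,-0.04,0],[-0.2,0,0,-0.04,0],[-1,0,0,-0.03,0],[-1,0,0,0,0],[-1,0,0,0,0]]]'
python3 - <<'E'
from h import *
a,b,c=w(-.07,-.188),w(-.006,-.188),0
plan((*a,.26,None),(*a,.26,86.3),(*a,.094,86.3),(*b,.094,86.3))
im=grab_frame("scene");cv2.imwrite("pics/shut.png",cv2.resize(im[170:260,140:280],None,fx=5.5,fy=5.5,interpolation=cv2.INTER_CUBIC))
E
```

```text
t: 48.07
tool_pos: [0.5333, 0.2848, 0.2664]
tool_rot: [0.101, 3.138, 0.001]
wrist_force: [0.1, -0.9, 0.6]
gripper_width: 0.001
finger_force: 0.0
t 48.1 p [0.5333 0.2848 0.2664] zax [ 0.002  0.001 -1.   ] F [ 0.1 -0.9  0.6] w 0.001 ff 0.0 q [ 0.17  0.77 -1.29  1.58  0.75  1.37  0.31]
yaw 86.3
shift mm [  70.  -211.4    6.4] rows 5.3 | spin -0.0 rows 0.0
shift mm [ 0.  0. -0.] rows 0.0 | spin 0.0 rows 0.0
shift mm [  0.   0. 166.] rows 4.0 | spin -0.0 rows 0.0
shift mm [-64.  -0.  -0.] rows 1.5 | spin -0.0 rows 0.0
```

View pics/shut.png

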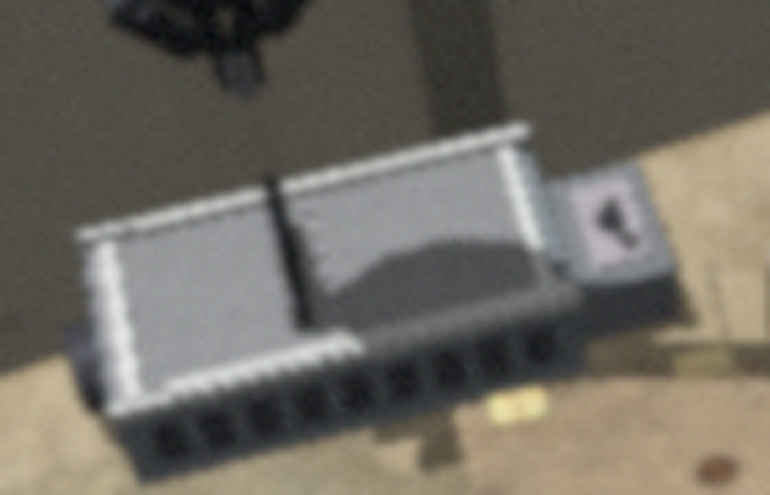

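```bash
python3 -m jog '[[[-1,0.01,-0.0302,0,0],[-1,0.01,-0.0302,0,0],[-1,0.01,-0.0302,0,0],[-1,0.01,-0.0302,0,0],[-1,0.01,-0.0302,0,0],[-1,0.01,-0.0302,0,0],[-1,0.01,-0.0302,0,0],[-1,0,0,0,0]]]'
python3 -m jog '[[[-1,0,0,0.03,0],[-1,0,0,0.04,0],[-1,0,0,0.04,0],[-1,0,0,0.03,0],[-1,0,0,0.02,0],[-1,0,0,0.012,0],[-1,0,0,0,0],[-1,0,0,0,0]]]'
python3 - <<'E'
from h import *
plan((*w(-.006,-.188),.094,86.3))
E
```

```text
t: 48.78
tool_pos: [0.4479, 0.072, 0.2628]
tool_rot: [-0.11, -3.136, 0.006]
wrist_force: [1.7, -0.7, 0.4]
gripper_width: -0.001
finger_force: 0.0
t: 49.45
tool_pos: [0.449, 0.0783, 0.0919]
tool_rot: [-0.1, -3.138, -0.0]
wrist_force: [0.3, 1.1, 0.7]
gripper_width: 0.001
finger_force: 0.0
t 49.5 p [0.449  0.0783 0.0919] zax [-0.002  0.    -1.   ] F [0.3 1.1 0.7] w 0.001 ff 0.0 q [ 0.53  0.78 -1.17  2.11  0.94  0.93  0.32]
yaw 86.4
shift mm [-64.9   0.   -2.1] rows 1.6 | spin 0.1 rows 0.0
```

```bash
python3 -m jog '[[[-1,-0.01,0,0,0],[-1,-0.01,0,0,0],[-1,-0.01,0,0,0],[-1,-0.01,0,0,0],[-1,-0.01,0,0,0],[-1,-0.008,0,0,0],[-1,0,0,0,0]]]'
python3 -m jog '[[[-1,-0.007,0,0,0],[-1,0,0,0,0],[-1,0.02,0,0,0],[-1,0.03,0,0,0],[-1,0.02,0,0,0],[-1,0,0,-0.03,0],[-1,0,0,-0.04,0],[-1,0,0,-0.04,0],[-1,0,0,-0.04,0]]]'
python3 -m jog '[[[-1,0.03,-0.03,0,0],[-1,0.01,-0.035,0,0],[-1,0,-0.035,0,0],[-1,0,-0.035,0,0],[-1,0,-0.035,0,0],[-1,0,-0.035,0,0],[-1,0,-0.035,0,0],[-1,0,0,0,0]]]'
python3 - <<'E'
from h import *
plan()
a=grab_frame("scene");b=grab_frame("top")
for c in("top","scene"):
    print(c,[(np.round(d["point"],3).tolist(),round(d["score"],2)) for d in spot_in("switch_tip",c)],[(np.round(d["point"],3).tolist(),round(d["score"],2)) for d in spot_in("jar",c)])
cv2.imwrite("pics/end.png",np.vstack([cv2.resize(a[170:230,180:310],(650,300),interpolation=cv2.INTER_CUBIC),cv2.resize(b[165:225,195:325],(650,300),interpolation=cv2.INTER_CUBIC)]))
print("tip on/off px in scene,top",[pix(c,[*w(x,-.188),.112]).round(1) for c in("scene","top") for x in(.02,-.02)])
E
```

```text
t: 50.03
tool_pos: [0.5093, 0.0743, 0.0923]
tool_rot: [0.103, 3.139, 0.001]
wrist_force: [-0.5, 0.0, -0.6]
gripper_width: 0.006
finger_force: 0.0
t: 50.78
tool_pos: [0.4439, 0.0787, 0.244]
tool_rot: [-0.098, -3.139, 0.0]
wrist_force: [1.1, -1.2, -0.8]
gripper_width: -0.003
finger_force: 0.0
t: 51.45
tool_pos: [0.3918, -0.1612, 0.2417]
tool_rot: [-0.111, -3.138, 0.0]
wrist_force: [-0.1, -1.0, -2.1]
gripper_width: 0.002
finger_force: 0.0
t 51.5 p [ 0.3918 -0.1612  0.2417] zax [-0.001 -0.    -1.   ] F [-0.1 -1.  -2.1] w 0.002 ff 0.0 q [ 1.34  0.53 -1.45  2.04  0.6   1.11  1.12]
yaw 85.9
top [([0.426, -0.034, 0.077], 0.21)] [([0.427, -0.03, 0.074], 0.66)]
scene [] [([0.411, -0.031, 0.062], 0.65)]
tip on/off px in scene,top [array([248.6, 196.8]), array([251.5, 204.9]), array([233.5, 189.5]), array([232.8, 203.8])]
```

View pics/end.png

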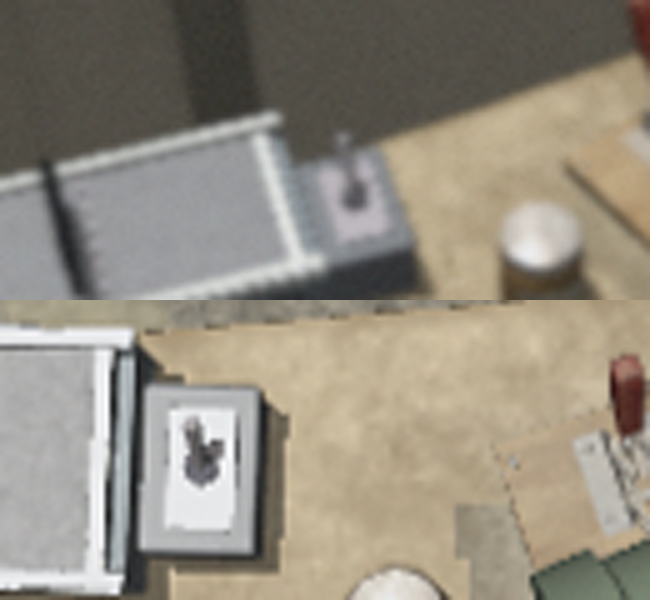

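```bash
python3 -c "
from h import *
print(arm.finish_job())"
```

```text
the job is handed in; nothing more can be done
None
```

The job is handed in: the block is on the mat, all three green tins stand upright in the store, the door is folded shut flat, the fan switch was flipped to the back last, and the jar was not moved; one tin had shifted a few centimetres inside the store before I shut the door, and I left it there, still upright.

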